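Fish the serving spatula out of the half-covered pan

ROBOT

A 7-joint arm with a two-finger parallel gripper is mounted at the origin on the work surface. World frame = base frame: x ahead of the robot, y to its left, z up, the work surface at z = 0. Lengths are in m, angles in rad, forces in N, time in s.
With the tool pointing down it reaches from about 0.4 to 0.85 m from the base axis. Payload 4.5 kg.
Tool frame: the origin (TCP) lies midway between the tips of the shut fingers; the grasp point (between the pads) lies behind it (r.tcp_to_grasp is the x of the grasp point in the tool frame, in m); x points along the fingers, z is the direction in which the jaws open and shut, and the axes are right-handed (so a half turn about x gives the same grasp; the last joint's range is limited). The gripper opens to 88 mm and grips with 3 to 60 N. Pads are 18 mm wide; open, the fingers measure 123 mm over their backs; the gripper's body (75 mm by 187 mm) begins 45 mm behind the grasp point.
Start: joints at [1.189, 0.689, -0.195, 1.565, 0.157, 0.902, -0.215], TCP at [0.252, -0.572, 0.239] pointing down, gripper open.
Joint ranges: [-3.01, 3.01], [-0.46, 2.08], [-1.47, 1.51], [0.13, 2.56], [-1, 4.14], [0.04, 2.09], [-2.66, 2.66]. Speed limits (rad/s): [2.57, 2.57, 3.14, 3.14, 3.14, 3.14, 3.14].

INTERFACE

Orientations are given as a unit quaternion [x, y, z, w].
In Python, from plant import readout, optics, workorder, r gives the robot as it stands.
- The arm moves only by the tool drive_tool, never from a script. Its argument "series" is a list of rows, each an object of numbers: "hand": the finger opening in cm, from 0 to 8.81; "dx", "dy", "dz": the shift along the tool's x, y, z in cm; "yaw": the turn about the tool's x in degrees. In form: [{"hand": .., "dx": .., "dy": .., "dz": .., "yaw": ..}, ...]. A call has exactly 8 rows; each row shifts and turns the commanded pose from where the row before left it, along the tool's axes as they then stand; what a row does not reach is not made up. A row lasts 1/8 s, in which the tool goes at most 62.5 mm and 10.7 degrees, less where a joint would pass 70% of its speed; a pose out of reach is approached as far as the arm can. A call with a gripper value outside its range is refused whole. The fingers move at their own pace and stop on an object; "squeeze" is the grip in N (left out, the last holds). Time passes only in rows, so rows that do not move let the fingers close, or fill a call up. It gives the time, the measured TCP pose, the force and the opening at its end, in the units of the state.
- readout.get_state(): the state, without advancing time (a new reading comes with each control period).
- optics.snapshot(name): name is "side" or "top"; returns a dict with "pixels" (384x512x3 uint8, red, green, blue), "depth" (384x512 float32, m along the optical axis (not along the pixel's ray), 0 where there is no reading), "fx", "fy", "cx", "cy" (pixels), "R" (3x3) and "t" (3): a world point X has camera coordinates R X + t. Camera axes: x right, y down, z forward; pixel columns grow to the right and rows downward; lengths in m; the calibration is good to about 2 mm. A picture is of the moment at which its call begins.
- workorder.finish_job(): hands the job in, once; it reports no verdict.
The state is a dict: "clock": time; "q": joint angles; "qd": joint speeds; "joint_torque": joint torques, N m; "tool_pos": TCP position; "eef_rot": TCP orientation; "contact_force": force on the tool from outside, world axes, zero at the start; "moment": the same for the moment, N m; "opening": opening from 0.0 (shut) to 1.0 (fully open).
Only numpy, scipy, OpenCV 4.12 (cv2) and the standard library are available. Lean on these libraries where they do the work, as an engineer would, in place of code of your own. Each camera call takes 0.05 s, during which the arm holds its last target. There are 200 camera calls.

TASK

The serving spatula has slipped under the fixed covers of the steel pan, and the opening between the covers is too short for it to come out flat: there is room to push it further under the long cover, so tip its green handle up through the opening first and draw the blade out after it at a slant. Then hold it still and level, right way up, with its blade over the middle of the open red bento box and about a hand's width above it, and finish while still holding it in the gripper. Leave the bento box and everything else on the table where it stands.

Things in the scene. Friction and masses are not known exactly. Their poses are not given: they have to be found in the camera images.
- pan: Fixed steel pan, 398 (x) x 186 (y) x 70 mm high; origin at the centre of its underside, on the table. Inside 360 x 170, floor 5 above the underside. Two rigid dark grey covers, 5 thick, at heights 65 to 70: the long one spans x -180 to -35 (on the robot's left), the short one x +135 to +180. +x points to the robot's right, within 0.37 rad of world -y. Stands left or right of the centre line.
- pan_opening (a point): Centre of the opening between the pan's two covers, at the covers' top (pan x +50, y 0, z 70 mm). The opening, with black edges, is 170 long along the pan's x (-35 to +135) and 170 wide.
- spatula: Spatula, 265 mm long, 0.11 to 0.23 kg, flat on the pan's floor, nearly along the pan's x, handle to +x, both ends under covers. Origin: underside, mid length; x from blade to handle, z up. Undersides flush (z 0). Green handle: x +2 to +132, 22 wide, 24 high. Neck: x -30 to +10, 18 wide, 8 high. Steel blade: x -132 to -22, 70 wide, 5 thick.
- spatula_blade (a point): Centre of the spatula's blade, 82.5 mm from the spatula's origin towards -x, at z 2.5.
- spatula_tip (a point): Front edge of the blade, the spatula's -x end (x -132.5, z 2.5 mm).
- spatula_end (a point): Butt of the green handle, the spatula's +x end (x +132.5, z 12 mm).
- bento: The one open red bento box (the stacked ones are lidded in black), 270 (x) x 200 (y) x 45 high (mm), loose on the table, 0.6 kg, with orange food in its small compartments; origin at the centre of its underside. It stands on the other side of the centre line from the pan.
- soy: Bystander: amber bottle, 60 mm across, 170 high, far edge of the table; origin under its centre.
- bowl: Bystander: steel bowl, 110 mm across, 60 high, on the left; origin under its centre.
- jar: Bystander: clear jar with white cap, 64 mm across, 85 high, far edge of the table; origin under its centre.
- cup: Bystander: blue cup, 76 mm across, 90 high, on the right; origin under its centre.
- spoon: Bystander: serving spoon with a black handle, lying crosswise at the far edge; origin on its underside.

How it is judged:
On the way, in this order (a step that is already met when the one before it is completed fails the run):
1. the handle's butt has come up through the opening, above the covers, while the blade's front edge is still below them in the pan (z of spatula_end in the frame of pan above 0.08 m and z of spatula_tip in the frame of pan below 0.062 m and x of spatula_tip in the frame of pan between -0.18 and 0.135 m), for 0.1 s.
2. the whole spatula is out, both its ends above the covers (z of each of spatula_end, spatula_tip in the frame of pan above 0.08 m), for 0.1 s.
At the end, for the whole second after the job is handed in: The spatula is held in the fingers, still, right way up, level within 0.3 rad, off box and pan; blade centre within 50 mm (horizontally) of the box centre and 75 to 250 mm above the table, both ends over 65 mm above it; the box has moved under 20 mm (horizontal distance between spatula_blade and bento below 0.05 m and height (world z) of spatula_blade between 0.075 and 0.25 m and height (world z) of each of spatula_tip, spatula_end above 0.065 m and angle between spatula's own z axis and vertical below 0.3 rad and contact force between the fingers and spatula above 2 N and contact force between spatula and bento below 0.1 N and contact force between spatula and pan below 0.1 N and linear speed of spatula below 0.03 m/s and angular speed of spatula below 0.2 rad/s and distance of bento from where it was at the start of the episode below 0.02 m); the arm keeps its last pose, push and grip.
It fails at once if the bento box is shifted by more than 20 mm (distance of bento from where it was at the start of the episode above 0.02 m).
It fails at once if a bystander (soy bottle, bowl, jar, cup or spoon) is moved by more than 20 mm (distance of any of soy, bowl, jar, cup, spoon from where it was at the start of the episode above 0.02 m).
It also fails if it takes over 43 s, if anything falls off the work surface, if the arm or the gripper's body presses on something with over 40 N, if the wrist force passes 120 N, or if a joint passes its speed limit or range.

## Working session

There is one attempt and no reset: what is moved stays moved. The work goes in short steps, Python scripts to look and compute and a tool call to move; the robot and the scene stay as the last step left them, time stands still between calls to the robot, and variables do not carry over. Pictures are saved under pics/ and viewed, about 8 in all and at most 12, crops included, and the job is handed in when it is done.

Besides the shell and the picture viewer there is one more tool, called after "Emit:" by a JSON object that holds its "fn" and its "kwargs". drive_tool: Moves the arm, as the interface text tells. Its arguments: {"type":"object","properties":{"series":{"type":"array","items":{"type":"object","properties":{"hand":{"type":"number"},"dx":{"type":"number"},"dy":{"type":"number"},"dz":{"type":"number"},"yaw":{"type":"number"}}}},"squeeze":{"type":"number"}},"required":["series"]}

```bash
ls; mkdir -p pics
python3 - <<'E'
from plant import readout, optics, workorder, r
import cv2,numpy as np
print(readout.get_state(), r.tcp_to_grasp, [a for a in dir(r) if a[0]!='_'])
for n in("side","top"):
    s=optics.snapshot(n); np.savez(f"pics/{n}0.npz",**s)
    cv2.imwrite(f"pics/{n}0.png",s["pixels"][:,:,::-1])
    print(n,s["fx"],s["cx"],s["cy"],-s["R"].T@s["t"],s["R"].round(3).tolist())
E
```

```text
pics
{'clock': 0.0, 'q': array([ 1.18880542,  0.68998056, -0.19450618,  1.56629723,  0.15733205,
        0.90249492, -0.21510644]), 'qd': array([ 0.0007211 , -0.00036511,  0.00052534,  0.00215133,  0.00074168,
       -0.00106694, -0.00019115]), 'joint_torque': array([-1.69299888e-04, -5.27553892e+01, -1.26667678e+00, -1.53426343e+01,
       -5.25800174e-02,  6.79525387e-03,  1.64595981e-04]), 'tool_pos': array([ 0.25214572, -0.57121837,  0.23792444]), 'eef_rot': array([ 0.38630428,  0.59300801, -0.38571076,  0.59189333]), 'contact_force': array([ 0.18219875, -0.67292953,  0.46466922]), 'moment': array([-0.00901812, -0.00385987,  0.02619791]), 'opening': 1.0011818727898212} -0.0187 ['Unreachable', 'tcp_to_grasp']
side 369.2908182676106 250.86196350479628 188.0103457831166 [0.47261699 0.73452404 0.95094858] [[-0.979, -0.202, 0.011], [-0.161, 0.751, -0.64], [0.121, -0.629, -0.768]]
top 424.8199930604449 252.6044357834513 191.416051664835 [ 0.34882797 -0.01222076  1.53924647] [[0.012, -1.0, -0.012], [-0.986, -0.009, -0.167], [0.167, 0.014, -0.986]]
```

View pics/top0.png

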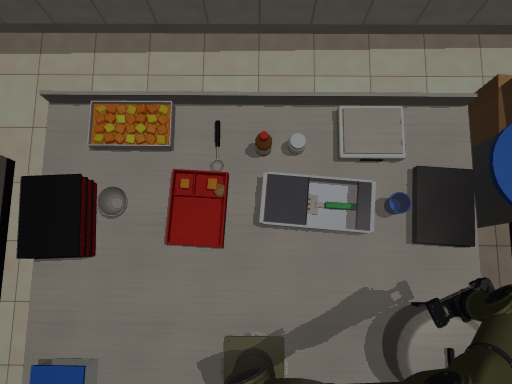

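View pics/side0.png

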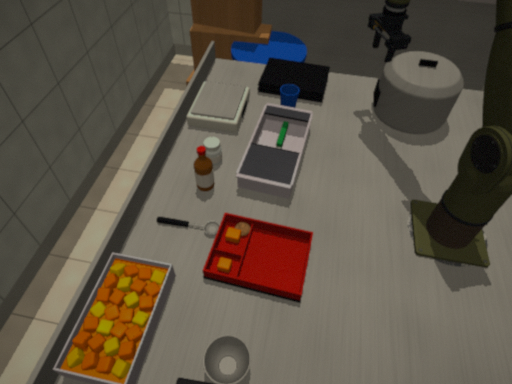

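Top view: the pan is at px (261–375, 173–232), with the long cover on the left and the spatula's green handle at about (340,206). The bento is at (198,208), with its food in the top row. The cup at (398,203) stands right beside the pan's right end. Now to measure.

```bash
cat > h.py <<'E'
import numpy as np,cv2
from plant import readout,optics
def cloud(s):
    v,u=np.mgrid[:384,:512]; d=s["depth"]
    c=np.stack([(u-s["cx"])/s["fx"]*d,(v-s["cy"])/s["fy"]*d,d],-1)
    return (c-s["t"])@s["R"]
def proj(s,X):
    c=np.atleast_2d(X)@s["R"].T+s["t"]; return c[:,:2]/c[:,2:]*[s["fx"],s["fy"]]+[s["cx"],s["cy"]]
def rays(s,uv,z):
    uv=np.atleast_2d(uv).astype(float); o=-s["R"].T@s["t"]
    d=np.c_[(uv-[s["cx"],s["cy"]])/[s["fx"],s["fy"]],np.ones(len(uv))]@s["R"]
    return o+d*((z-o[2])/d[:,2])[:,None]
def hsv(s): return cv2.cvtColor(s["pixels"],cv2.COLOR_RGB2HSV)
def rect(p): # centre, long length, short, angle of long axis
    (c,(w,h),a)=cv2.minAreaRect((p[:,:2]*1000).astype(np.float32))
    if w<h: w,h,a=h,w,a+90
    return np.round(c,1),round(w,1),round(h,1),round(a,2)
E
python3 - <<'E'
from h import *
for n in("top","side"):
    s=dict(np.load(f"pics/{n}0.npz")); P=cloud(s); H=hsv(s); z=P[...,2]
    g=(H[...,0]>45)&(H[...,0]<80)&(H[...,1]>120)&(H[...,2]>50)&(z>-.01)&(z<.06)&(P[...,0]>.3)
    gp=P[g]; print(n,"green",g.sum(),"z",np.percentile(gp[:,2],[5,50,95]).round(4),rect(gp))
    c=gp[:,:2].mean(0); k=(abs(z-.07)<.012)&(np.hypot(P[...,0]-c[0],P[...,1]-c[1])<.33)
    nl,l,st,_=cv2.connectedComponentsWithStats(k.astype(np.uint8)); i=1+st[1:,4].argmax()
    print(" pan",rect(P[l==i]),np.median(z[l==i]),st[i])
    red=((H[...,0]<6)|(H[...,0]>174))&(H[...,1]>150)&(z>-.01)&(z<.07)
    nl,l,st,_=cv2.connectedComponentsWithStats(red.astype(np.uint8)); i=1+st[1:,4].argmax()
    for lo in(.035,-.01):
        q=(l==i)&(z>lo); print(" bento",lo,rect(P[q]))
    # cup
    b=(H[...,0]>100)&(H[...,0]<130)&(H[...,1]>120)&(np.hypot(P[...,0]-c[0],P[...,1]-c[1])<.25)&(z>.07)
    print(" cup",b.sum(),rect(P[b]) if b.sum() else 0)
    u0,v0=proj(s,[c[0],c[1],.05])[0].astype(int)
    a=s["pixels"][max(0,v0-50):v0+50,max(0,u0-90):u0+50,::-1]
    cv2.imwrite(f"pics/crop_{n}.png",cv2.resize(a,None,fx=5,fy=5,interpolation=cv2.INTER_CUBIC)); print(u0-90,v0-50)
E
```

```text
top green 142 z [0.0232 0.0284 0.0346] (array([ 558. , -300.3]), 99.0, 19.2, 86.06)
 pan (array([ 564.9, -218.8]), 396.6, 187.6, 85.55) 0.06967177556051155 [ 259  172  117   61 3676]
 bento 0.035 (array([544.5, 207.4]), 271.4, 200.7, 176.89)
 bento -0.01 (array([547.3, 206.5]), 277.3, 202.1, 176.91)
 cup 55 (array([ 561.6, -497.5]), 72.9, 71.2, 112.41)
249 154
side green 124 z [0.0226 0.0274 0.0305] (array([ 557.5, -308.9]), 130.8, 17.9, 86.78)
 pan (array([ 567.3, -215.1]), 401.2, 187.8, 85.54) 0.06912049137428057 [ 236  103   77   87 2835]
 bento 0.035 (array([546. , 210.8]), 269.3, 203.2, 176.74)
 bento -0.01 (array([545.5, 195.7]), 273.7, 235.4, 176.97)
 cup 173 (array([ 563.8, -490.6]), 76.3, 73.3, 114.83)
192 78
```

View pics/crop_top.png

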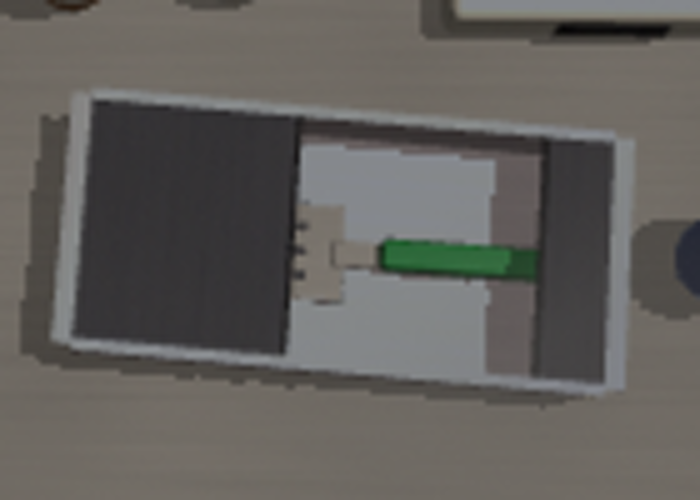

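Pan centre is about (0.566, −0.217), with pan +x at (−0.078, −0.997). The rim measures 397×188 at z 0.070, which matches. The bento centre is (0.545, 0.208), also a size match. The handle front is near pan x +30, so the butt is near +161 and the tip near −104. That leaves about 70 mm to push. I'll grasp at pan x ≈ 115.

```bash
cat >> h.py <<'E'
from scipy.spatial.transform import Rotation as Ro
C=np.array([.566,-.217,0]); a=np.radians(85.55); PX=np.array([-np.cos(a),-np.sin(a),0]); PY=np.array([np.sin(a),-np.cos(a),0])
pan=lambda x,y,z: C+x*PX+y*PY+np.array([0,0,z])
inpan=lambda w: np.array([(w-C)@PX,(w-C)@PY,w[2]])
def st():
    s=readout.get_state(); return s,s["tool_pos"],Ro.from_quat(s["eef_rot"]).as_matrix()
def to(target):
    s,p,R=st(); print("t",round(s["clock"],2),"pan",(inpan(p)*1000).round(1),"tool-frame cm",((target-p)@R*100).round(2))
E
python3 - <<'E'
from h import *
s,p,R=st(); print(R.round(3))
z=R[:,2]
for sg in(1,-1):
    t=sg*PY; ang=np.degrees(np.arctan2(np.cross(z,t)@R[:,0],z@t)); R2=Ro.from_rotvec(np.radians(ang)*R[:,0]).as_matrix()@R
    for T in(pan(.115,-.0015,.18),):print(ang,((T-p)@R2*100).round(2),R2.round(2).tolist())
E
```

```text
[[-0.001  0.915  0.404]
 [ 0.001  0.404 -0.915]
 [-1.    -0.    -0.002]]
-61.724205718681944 [ 5.81 26.25 28.39] [[-0.0, 0.08, 1.0], [0.0, 1.0, -0.08], [-1.0, 0.0, -0.0]]
118.27579428131806 [  5.81 -26.25 -28.39] [[-0.0, -0.08, -1.0], [0.0, -1.0, 0.08], [-1.0, -0.0, 0.0]]
```

Emit:
{"fn": "drive_tool", "kwargs": {"series": [{"hand": 6,"yaw": -10.3},{"hand": 6,"yaw": -10.3},{"hand": 6,"yaw": -10.3},{"hand": 6,"yaw": -10.3},{"hand": 6,"yaw": -10.3},{"hand": 6,"yaw": -10.2,"dz": 2},{"hand": 6,"dz": 5,"dy": 1.5},{"hand": 6,"dz": 5,"dy": 4}], "squeeze": 10}}

```text
invalid input at $.series[0]: expected keys hand, dx, dy, dz, yaw
```

Emit:
{"fn": "drive_tool", "kwargs": {"series": [{"hand": 6,"dz": 4,"dy": 5},{"hand": 6,"dz": 4,"dy": 5},{"hand": 6,"dz": 4,"dy": 5},{"hand": 6,"dz": 4,"dy": 4,"dx": 2},{"hand": 6,"dz": 0.4,"dy": 1.7,"dx": 2},{"hand": 6},{"hand": 6},{"hand": 6}]}}

```text
invalid input at $.series[0]: expected keys hand, dx, dy, dz, yaw
```

Run:
```python
from h import *
to(pan(.115,-.0015,.012)); s,p,R=st(); print(R.round(3),s["contact_force"])
```

```text
t 0.1 pan [ 377.6 -285.4  238. ] tool-frame cm [22.61 37.44 -9.64]
[[-0.001  0.915  0.404]
 [ 0.001  0.404 -0.915]
 [-1.    -0.    -0.002]] [-0.16211447  0.02145293 -0.6872163 ]
```

All keys are needed in each row.

Emit:
{"fn": "drive_tool", "kwargs": {"series": [{"hand": 6,"dx": 0,"dy": 0,"dz": 0,"yaw": -10.3},{"hand": 6,"dx": 0,"dy": 0,"dz": 0,"yaw": -10.3},{"hand": 6,"dx": 0,"dy": 0,"dz": 0,"yaw": -10.3},{"hand": 6,"dx": 0,"dy": 0,"dz": 0,"yaw": -10.3},{"hand": 6,"dx": 0,"dy": 0,"dz": 0,"yaw": -10.3},{"hand": 6,"dx": 0,"dy": 0,"dz": 2,"yaw": -10.2},{"hand": 6,"dx": 0,"dy": 1.5,"dz": 5,"yaw": 0},{"hand": 6,"dx": 0,"dy": 4,"dz": 5,"yaw": 0}], "squeeze": 10}}

```text
clock: 1.1
tool_pos: [0.3746, -0.532, 0.2379]
eef_rot: [0.029, 0.707, -0.029, 0.706]
contact_force: [1.7, -0.9, -1.0]
opening: 0.681
```

Emit:
{"fn": "drive_tool", "kwargs": {"series": [{"hand": 6,"dx": 0,"dy": 4,"dz": 4,"yaw": 0},{"hand": 6,"dx": 0,"dy": 4,"dz": 4,"yaw": 0},{"hand": 6,"dx": 0,"dy": 4,"dz": 4,"yaw": 0},{"hand": 6,"dx": 2,"dy": 4,"dz": 3,"yaw": 0},{"hand": 6,"dx": 2,"dy": 3,"dz": 1.4,"yaw": 0},{"hand": 6,"dx": 2,"dy": 1.7,"dz": 0,"yaw": 0},{"hand": 6,"dx": 0,"dy": 0,"dz": 0,"yaw": 0},{"hand": 6,"dx": 0,"dy": 0,"dz": 0,"yaw": 0}]}}

```text
clock: 2.1
tool_pos: [0.554, -0.3387, 0.1792]
eef_rot: [0.028, 0.706, -0.029, 0.707]
contact_force: [0.0, -0.8, 0.7]
opening: 0.682
```

Run:
```python
from h import *
to(pan(.115,-.0015,.012)); s,p,R=st(); print(R.round(3),s["contact_force"],s["opening"])
```

```text
t 2.1 pan [122.3  -2.5 179.2] tool-frame cm [16.72  0.75  0.09]
[[ 0.     0.08   0.997]
 [-0.001  0.997 -0.08 ]
 [-1.    -0.001  0.   ]] [ 0.03350612 -0.78921568  0.66861976] 0.6823794172508226
```

Emit:
{"fn": "drive_tool", "kwargs": {"series": [{"hand": 6,"dx": 3,"dy": 0.75,"dz": 0.1,"yaw": 0},{"hand": 6,"dx": 4,"dy": 0,"dz": 0,"yaw": 0},{"hand": 6,"dx": 3.5,"dy": 0,"dz": 0,"yaw": 0},{"hand": 6,"dx": 2.5,"dy": 0,"dz": 0,"yaw": 0},{"hand": 6,"dx": 2,"dy": 0,"dz": 0,"yaw": 0},{"hand": 6,"dx": 1,"dy": 0,"dz": 0,"yaw": 0},{"hand": 6,"dx": 0.6,"dy": 0,"dz": 0,"yaw": 0},{"hand": 6,"dx": 0,"dy": 0,"dz": 0,"yaw": 0}], "squeeze": 10}}

```text
clock: 3.1
tool_pos: [0.556, -0.3299, 0.013]
eef_rot: [0.028, 0.706, -0.028, 0.707]
contact_force: [-0.3, 0.5, 0.1]
opening: 0.682
```

Emit:
{"fn": "drive_tool", "kwargs": {"series": [{"hand": 1,"dx": 0,"dy": 0,"dz": 0,"yaw": 0},{"hand": 1,"dx": 0,"dy": 0,"dz": 0,"yaw": 0},{"hand": 1,"dx": 0,"dy": 0,"dz": 0,"yaw": 0},{"hand": 1,"dx": 0,"dy": 0,"dz": 0,"yaw": 0},{"hand": 1,"dx": 0,"dy": 0,"dz": 0,"yaw": 0},{"hand": 1,"dx": 0,"dy": 0,"dz": 0,"yaw": 0},{"hand": 1,"dx": 0,"dy": 0,"dz": 0,"yaw": 0},{"hand": 1,"dx": 0,"dy": 0,"dz": 0,"yaw": 0}]}}

```text
clock: 4.1
tool_pos: [0.556, -0.3298, 0.0129]
eef_rot: [0.028, 0.706, -0.028, 0.707]
contact_force: [0.8, -0.4, 2.1]
opening: 0.252
```

Run:
```python
from h import *
to(pan(.05,-.0015,.012)); s,p,R=st(); print(s["contact_force"],s["opening"])
```

```text
t 4.1 pan [113.2  -1.2  12.9] tool-frame cm [ 0.09  6.32 -0.03]
[ 0.78273646 -0.43990813  2.07820682] 0.2522187887966087
```

Opening is 22 mm, which matches the handle width. Next I push it under the long cover.

Emit:
{"fn": "drive_tool", "kwargs": {"series": [{"hand": 1,"dx": 0,"dy": 1,"dz": 0,"yaw": 0},{"hand": 1,"dx": 0,"dy": 1.2,"dz": 0,"yaw": 0},{"hand": 1,"dx": 0,"dy": 1.2,"dz": 0,"yaw": 0},{"hand": 1,"dx": 0,"dy": 1.2,"dz": 0,"yaw": 0},{"hand": 1,"dx": 0,"dy": 1,"dz": 0,"yaw": 0},{"hand": 1,"dx": 0,"dy": 0.6,"dz": 0,"yaw": 0},{"hand": 1,"dx": 0,"dy": 0,"dz": 0,"yaw": 0},{"hand": 1,"dx": 0,"dy": 0,"dz": 0,"yaw": 0}]}}

```text
clock: 5.1
tool_pos: [0.561, -0.2663, 0.0129]
eef_rot: [0.028, 0.706, -0.027, 0.707]
contact_force: [-0.1, 1.3, 5.6]
opening: 0.248
```

Run:
```python
from h import *
to(pan(.05,-.0015,.012)); s,p,R=st(); print(s["contact_force"],s["opening"])
s=optics.snapshot("side")
u,v=proj(s,pan(.03,0,.05))[0].astype(int); print(u-60,v-50)
cv2.imwrite("pics/push.png",cv2.resize(s["pixels"][max(0,v-50):v+50,u-60:u+60,::-1],None,fx=6,fy=6,interpolation=cv2.INTER_CUBIC))
P=cloud(s);H=hsv(s);z=P[...,2]
g=(H[...,0]>45)&(H[...,0]<80)&(H[...,1]>120)&(H[...,2]>40)&(z>-.01)&(z<.06)&(P[...,0]>.3)
q=np.array([inpan(w) for w in P[g]])*1000; print(g.sum(),np.percentile(q,[2,50,98],axis=0).round(1))
```

```text
t 5.1 pan [49.6 -1.2 12.9] tool-frame cm [ 0.09 -0.04 -0.03]
[-0.14839951  1.32361219  5.60210177] 0.24846357037765673
218 89
83 [[  8.7 -14.3  24. ]
 [ 40.4  -2.2  27.8]
 [ 83.6   8.8  56.8]]
```

View pics/push.png

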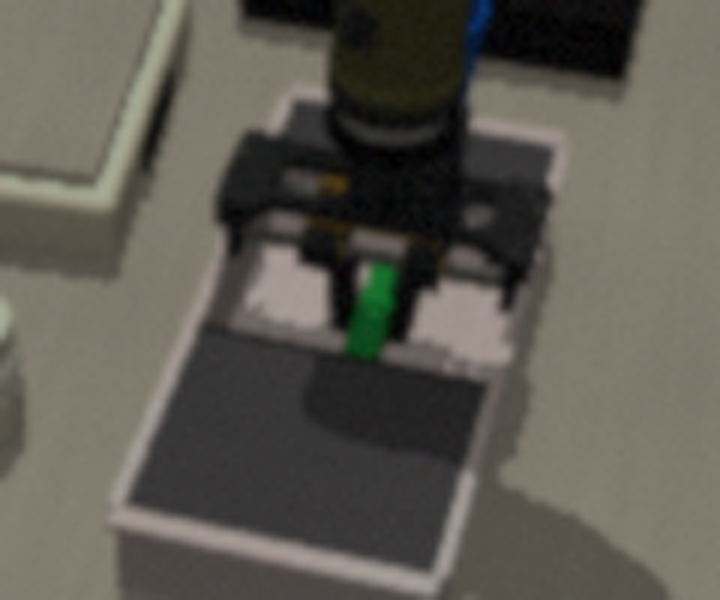

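Emit:
{"fn": "drive_tool", "kwargs": {"series": [{"hand": 1,"dx": -0.5,"dy": 0,"dz": 0,"yaw": 0},{"hand": 1,"dx": -0.8,"dy": 0,"dz": 0,"yaw": 0},{"hand": 1,"dx": -0.8,"dy": 0,"dz": 0,"yaw": 0},{"hand": 1,"dx": -0.8,"dy": 0,"dz": 0,"yaw": 0},{"hand": 1,"dx": -0.8,"dy": 0,"dz": 0,"yaw": 0},{"hand": 1,"dx": -0.8,"dy": 0,"dz": 0,"yaw": 0},{"hand": 1,"dx": -0.8,"dy": 0,"dz": 0,"yaw": 0},{"hand": 1,"dx": 0,"dy": 0,"dz": 0,"yaw": 0}], "squeeze": 5}}

```text
clock: 6.15
tool_pos: [0.561, -0.2682, 0.0665]
eef_rot: [0.027, 0.706, -0.028, 0.707]
contact_force: [-0.2, -0.6, 0.9]
opening: 0.248
```

```bash
cat >> h.py <<'E'
def look(name,x=.03,n="side",k=6,w=60,h=50,zc=.05):
    s0,p,R=st(); print("t",s0["clock"],"tcp pan",(inpan(p)*1000).round(1),"F",s0["contact_force"].round(1),"op",round(s0["opening"]*88.1,1))
    s=optics.snapshot(n); u,v=proj(s,pan(x,0,zc))[0].astype(int); u0,v0=max(0,u-w),max(0,v-h)
    cv2.imwrite(f"pics/{name}.png",cv2.resize(s["pixels"][v0:v+h,u0:u+w,::-1],None,fx=k,fy=k,interpolation=cv2.INTER_CUBIC))
    for m in("side","top"):
        s=optics.snapshot(m) if m!=n else s
        P=cloud(s);H=hsv(s);z=P[...,2]
        g=(H[...,0]>45)&(H[...,0]<80)&(H[...,1]>120)&(H[...,2]>35)&(z>-.01)&(z<.5)&(P[...,0]>.3)&(abs(P[...,1])<.5)
        q=(P[g]-C)@np.c_[PX,PY,[0,0,1]]*1000
        if len(q)<8: print(m,len(q));continue
        lo,hi=np.percentile(q[:,0],[3,97]); f=np.polyfit(q[:,0],q[:,2],1); fy=np.polyfit(q[:,0],q[:,1],1)
        print(m,len(q),"x",lo.round(),hi.round(),"z at ends",np.polyval(f,[lo,hi]).round(1),"tilt",np.degrees(np.arctan(f[0])).round(1),"y",np.polyval(fy,[lo,hi]).round(1))
E
python3 -c "
from h import *
look('lift1')"
```

```text
t 6.15 tcp pan [51.4 -1.  66.5] F [-0.2 -0.6  0.9] op 21.8
side 156 x -25.0 79.0 z at ends [66.  92.5] tilt 14.4 y [-5.  -0.4]
top 97 x -23.0 34.0 z at ends [62.4 78.4] tilt 15.7 y [-3.4 -3.1]
```

Tilt is 14.4° and the butt is above the covers. Now I draw it out at a slant.

Emit:
{"fn": "drive_tool", "kwargs": {"series": [{"hand": 1,"dx": -0.6,"dy": -0.7,"dz": 0,"yaw": 0},{"hand": 1,"dx": -0.7,"dy": -1.2,"dz": 0,"yaw": 0},{"hand": 1,"dx": -0.6,"dy": -1.6,"dz": 0,"yaw": 0},{"hand": 1,"dx": -0.6,"dy": -1.7,"dz": 0,"yaw": 0},{"hand": 1,"dx": -0.6,"dy": -1.7,"dz": 0,"yaw": 0},{"hand": 1,"dx": -0.5,"dy": -1.7,"dz": 0,"yaw": 0},{"hand": 1,"dx": -0.5,"dy": -1.7,"dz": 0,"yaw": 0},{"hand": 1,"dx": -0.3,"dy": -1,"dz": 0,"yaw": 0}]}}

```text
clock: 7.25
tool_pos: [0.5515, -0.3823, 0.11]
eef_rot: [0.028, 0.706, -0.028, 0.707]
contact_force: [-0.4, 0.2, -0.1]
opening: 0.25
```

```bash
python3 -c "
from h import *
look('draw1')"
```

```text
t 7.25 tcp pan [165.9  -1.6 110. ] F [-0.4  0.2 -0.1] op 22.0
side 201 x 92.0 193.0 z at ends [ 94.4 138.1] tilt 23.3 y [-3.8 -2. ]
top 77 x 99.0 149.0 z at ends [ 90.5 116.1] tilt 27.3 y [-2.5 -0.7]
```

View pics/draw1.png

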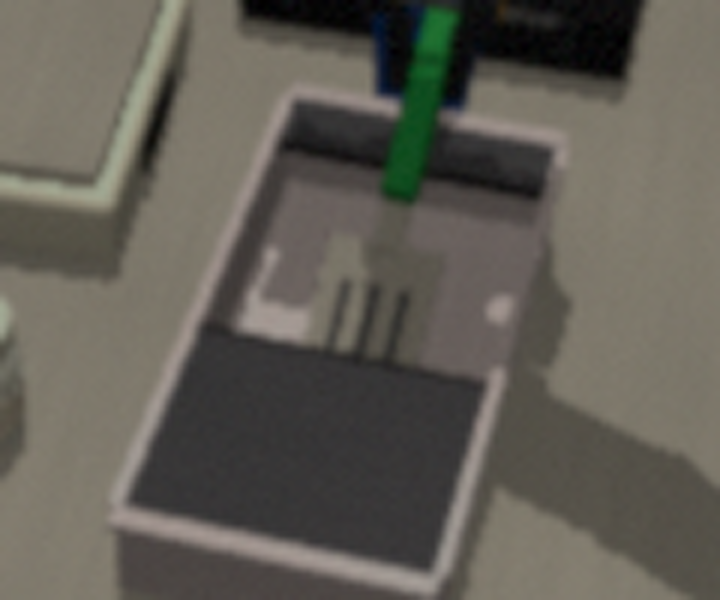

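The picture shows the whole blade drawn back from under the long cover; the tip is around pan x −20. I'll grip hard and lift.

Emit:
{"fn": "drive_tool", "kwargs": {"series": [{"hand": 1,"dx": 0,"dy": -0.8,"dz": 0,"yaw": 0},{"hand": 1,"dx": 0,"dy": 0,"dz": 0,"yaw": 0},{"hand": 1,"dx": -0.5,"dy": 0,"dz": 0,"yaw": 0},{"hand": 1,"dx": -1.5,"dy": 0,"dz": 0,"yaw": 0},{"hand": 1,"dx": -2.5,"dy": 0,"dz": 0,"yaw": 0},{"hand": 1,"dx": -3,"dy": 0,"dz": 0,"yaw": 0},{"hand": 1,"dx": -3,"dy": 0,"dz": 0,"yaw": 0},{"hand": 1,"dx": -2,"dy": 0,"dz": 0,"yaw": 0}], "squeeze": 60}}

```text
clock: 8.35
tool_pos: [0.552, -0.3883, 0.2377]
eef_rot: [0.027, 0.706, -0.028, 0.708]
contact_force: [-0.7, 0.1, -1.3]
opening: 0.242
```

```bash
python3 -c "
from h import *
look('out1',x=.05,zc=.15,w=65,h=60,k=5)"
```

```text
t 8.35 tcp pan [171.9  -0.7 237.7] F [-0.7  0.1 -1.3] op 21.3
side 232 x 99.0 202.0 z at ends [218.2 271.4] tilt 27.2 y [-3.2 -0.9]
top 87 x 102.0 151.0 z at ends [220.1 243.8] tilt 26.0 y [-2.5  3.6]
```

View pics/out1.png

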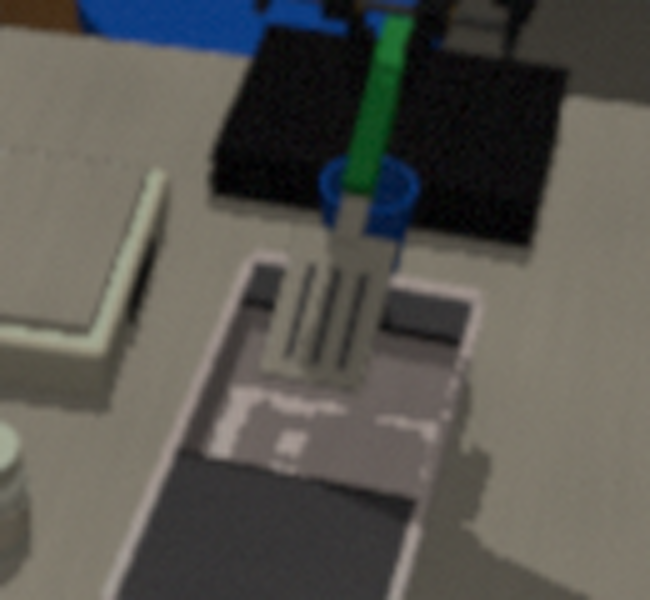

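Step 2 is met: the spatula is out at a 27° slant, with the tip at about 0.136 m. To level it, I'll lay the blade on top of the long cover with a light grip so it hinges flat, then clamp hard.

Emit:
{"fn": "drive_tool", "kwargs": {"series": [{"hand": 1,"dx": 0,"dy": 1,"dz": 0,"yaw": 0},{"hand": 1,"dx": 0,"dy": 2,"dz": 0,"yaw": 0},{"hand": 1,"dx": 0.5,"dy": 3,"dz": 0,"yaw": 0},{"hand": 1,"dx": 1,"dy": 3,"dz": 0,"yaw": 0},{"hand": 1,"dx": 1.5,"dy": 1.5,"dz": 0,"yaw": 0},{"hand": 1,"dx": 1,"dy": 0.5,"dz": 0,"yaw": 0},{"hand": 1,"dx": 0.5,"dy": 0,"dz": 0,"yaw": 0},{"hand": 1,"dx": 0,"dy": 0,"dz": 0,"yaw": 0}]}}

```text
clock: 9.45
tool_pos: [0.5594, -0.2797, 0.1893]
eef_rot: [0.028, 0.707, -0.028, 0.706]
contact_force: [-0.7, -0.8, -1.1]
opening: 0.246
```

```bash
python3 -c "
from h import *
look('lev0')
to(pan(.062,-.0015,.078))"
```

```text
t 9.45 tcp pan [ 63.   -1.7 189.3] F [-0.7 -0.8 -1.1] op 21.6
side 230 x -11.0 91.0 z at ends [169.3 222.7] tilt 27.5 y [-4.4 -1.7]
top 113 x -6.0 47.0 z at ends [169.5 198.1] tilt 28.3 y [-4.  -1.9]
t 9.55 pan [ 63.1  -1.3 190. ] tool-frame cm [11.2   0.12 -0.03]
```

Emit:
{"fn": "drive_tool", "kwargs": {"series": [{"hand": 1,"dx": 1,"dy": 0,"dz": 0,"yaw": 0},{"hand": 1,"dx": 1.2,"dy": 0,"dz": 0,"yaw": 0},{"hand": 1,"dx": 1.2,"dy": 0,"dz": 0,"yaw": 0},{"hand": 1,"dx": 1.2,"dy": 0,"dz": 0,"yaw": 0},{"hand": 1,"dx": 1.2,"dy": 0,"dz": 0,"yaw": 0},{"hand": 1,"dx": 1.2,"dy": 0,"dz": 0,"yaw": 0},{"hand": 1,"dx": 0.8,"dy": 0,"dz": 0,"yaw": 0},{"hand": 1,"dx": 0,"dy": 0,"dz": 0,"yaw": 0}], "squeeze": 6}}

```text
clock: 10.55
tool_pos: [0.5595, -0.2785, 0.111]
eef_rot: [0.028, 0.707, -0.027, 0.706]
contact_force: [0.2, 1.1, -1.1]
opening: 0.252
```

```bash
python3 -c "
from h import *
look('lev1')
to(pan(.062,-.0015,.078))"
```

```text
t 10.55 tcp pan [ 61.8  -1.8 111. ] F [ 0.2  1.1 -1.1] op 22.2
side 172 x -18.0 97.0 z at ends [119.1 132.1] tilt 6.5 y [-6.2  0. ]
top 107 x -13.0 45.0 z at ends [114.1 124.5] tilt 10.2 y [-5.2 -2. ]
t 10.65 pan [ 61.9  -1.3 111.8] tool-frame cm [ 3.38 -0.01 -0.02]
```

Emit:
{"fn": "drive_tool", "kwargs": {"series": [{"hand": 1,"dx": 0.7,"dy": 0,"dz": 0,"yaw": 0},{"hand": 1,"dx": 0.8,"dy": 0,"dz": 0,"yaw": 0},{"hand": 1,"dx": 0.7,"dy": 0,"dz": 0,"yaw": 0},{"hand": 1,"dx": 0.6,"dy": 0,"dz": 0,"yaw": 0},{"hand": 1,"dx": 0.3,"dy": 0,"dz": 0,"yaw": 0},{"hand": 1,"dx": 0,"dy": 0,"dz": 0,"yaw": 0},{"hand": 1,"dx": 0,"dy": 0,"dz": 0,"yaw": 0},{"hand": 1,"dx": 0,"dy": 0,"dz": 0,"yaw": 0}]}}

```text
clock: 11.65
tool_pos: [0.5598, -0.2787, 0.0809]
eef_rot: [0.028, 0.707, -0.027, 0.707]
contact_force: [0.2, -0.2, -1.3]
opening: 0.249
```

```bash
python3 -c "
from h import *
look('lev2')"
```

```text
t 11.65 tcp pan [62.  -1.4 80.9] F [ 0.2 -0.2 -1.3] op 21.9
side 151 x -21.0 100.0 z at ends [95.4 99.1] tilt 1.7 y [-5.1 -0.5]
top 99 x -13.0 43.0 z at ends [93.6 97.8] tilt 4.2 y [-3.2 -3.5]
```

View pics/lev2.png

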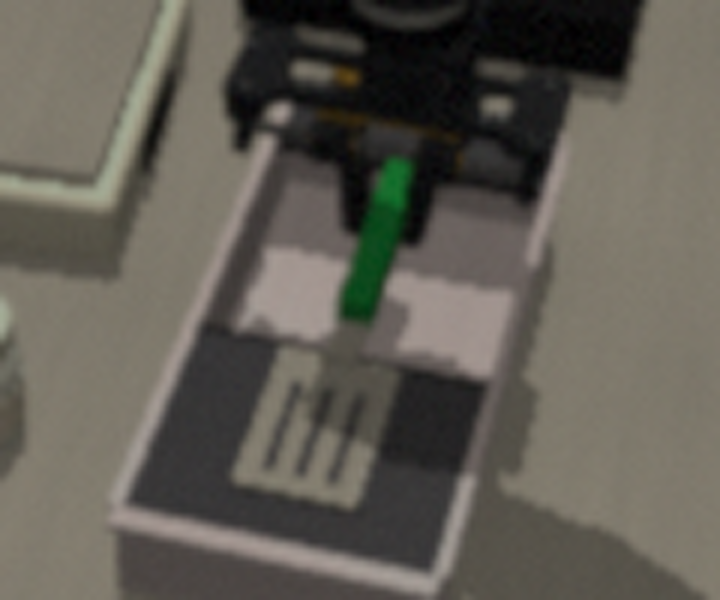

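The blade lies flat on the long cover at px (235–400, 345–505) of the crop. I'll clamp at 60 N and lift.

Emit:
{"fn": "drive_tool", "kwargs": {"series": [{"hand": 1,"dx": 0,"dy": 0,"dz": 0,"yaw": 0},{"hand": 1,"dx": 0,"dy": 0,"dz": 0,"yaw": 0},{"hand": 1,"dx": -0.5,"dy": 0,"dz": 0,"yaw": 0},{"hand": 1,"dx": -1,"dy": 0,"dz": 0,"yaw": 0},{"hand": 1,"dx": -1.8,"dy": 0,"dz": 0,"yaw": 0},{"hand": 1,"dx": -2,"dy": 0,"dz": 0,"yaw": 0},{"hand": 1,"dx": -1.7,"dy": 0.5,"dz": 0,"yaw": 0},{"hand": 1,"dx": -1,"dy": 1,"dz": 0,"yaw": 0}], "squeeze": 60}}

```text
clock: 12.75
tool_pos: [0.5614, -0.2638, 0.1624]
eef_rot: [0.028, 0.706, -0.028, 0.707]
contact_force: [0.4, 1.1, -2.1]
opening: 0.241
```

Emit:
{"fn": "drive_tool", "kwargs": {"series": [{"hand": 1,"dx": 0,"dy": 1.5,"dz": 0,"yaw": 0},{"hand": 1,"dx": 0,"dy": 2,"dz": -0.5,"yaw": 0},{"hand": 1,"dx": 0,"dy": 2.5,"dz": -0.6,"yaw": 0},{"hand": 1,"dx": 0,"dy": 3,"dz": -0.7,"yaw": 0},{"hand": 1,"dx": 0,"dy": 3,"dz": -0.7,"yaw": 0},{"hand": 1,"dx": 0,"dy": 3,"dz": -0.7,"yaw": 0},{"hand": 1,"dx": 0,"dy": 2.5,"dz": -0.6,"yaw": 0},{"hand": 1,"dx": 0,"dy": 2,"dz": -0.4,"yaw": 0}]}}

```text
clock: 13.75
tool_pos: [0.5328, -0.0633, 0.1601]
eef_rot: [0.027, 0.707, -0.026, 0.706]
contact_force: [0.1, -0.4, -0.4]
opening: 0.244
```

```bash
python3 -c "
from h import *
look('mv')
to(np.array([.537,.0405,.16]))"
```

```text
t 13.75 tcp pan [-150.6  -45.   160.1] F [ 0.1 -0.4 -0.4] op 21.5
side 233 x -233.0 -121.0 z at ends [172.8 178.6] tilt 3.0 y [-46.8 -45.2]
top 80 x -228.0 -189.0 z at ends [166.9 188.9] tilt 29.1 y [-47.3 -48.9]
t 13.85 pan [-152.3  -44.8  160.4] tool-frame cm [ 0.06 10.22 -0.35]
```

Emit:
{"fn": "drive_tool", "kwargs": {"series": [{"hand": 1,"dx": 0,"dy": 1.5,"dz": -0.1,"yaw": 0},{"hand": 1,"dx": 0,"dy": 2,"dz": -0.1,"yaw": 0},{"hand": 1,"dx": 0,"dy": 2,"dz": -0.1,"yaw": 0},{"hand": 1,"dx": 0,"dy": 2,"dz": 0,"yaw": 0},{"hand": 1,"dx": 0,"dy": 1.5,"dz": 0,"yaw": 0},{"hand": 1,"dx": 0,"dy": 1,"dz": 0,"yaw": 0},{"hand": 1,"dx": 0,"dy": 0.2,"dz": 0,"yaw": 0},{"hand": 1,"dx": 0,"dy": 0,"dz": 0,"yaw": 0}]}}

```text
clock: 14.85
tool_pos: [0.5392, 0.0351, 0.1606]
eef_rot: [0.028, 0.707, -0.028, 0.706]
contact_force: [-0.8, -0.4, -0.2]
opening: 0.242
```

Run:
```python
from h import *
look('end',x=-.39,n="top",zc=.1,w=75,h=55,k=5)
for n in("top","side"):
    s=optics.snapshot(n); P=cloud(s); H=hsv(s); z=P[...,2]
    near=(np.hypot(P[...,0]-.545,P[...,1]-.208)<.15)
    b=near&(z>.12)&(z<.2)&(H[...,1]<110)&(P[...,1]>.14)
    q=P[b]; print(n,b.sum(),rect(q) if b.sum()>5 else 0,np.percentile(q[:,2],[5,50,95]).round(3))
    A=np.c_[q[:,:2],np.ones(len(q))]; c=np.linalg.lstsq(A,q[:,2],rcond=None)[0]; print(" plane slope",c[:2].round(3))
    red=((H[...,0]<6)|(H[...,0]>174))&(H[...,1]>150)&(z>.035)&(z<.07)&(np.hypot(P[...,0]-.545,P[...,1]-.208)<.2)
    print(" bento",rect(P[red]))
```

```text
t 14.85 tcp pan [-249.2  -46.3  160.6] F [-0.8 -0.4 -0.2] op 21.3
side 267 x -331.0 -206.0 z at ends [183.9 162.8] tilt -9.6 y [-50. -43.]
top 267 x -331.0 -206.0 z at ends [183.9 162.8] tilt -9.6 y [-50. -43.]
top 678 (array([550.3, 193.3]), 108.8, 70.1, 85.78) [0.149 0.154 0.159]
 plane slope [-0.003 -0.017]
 bento (array([544.2, 207. ]), 270.5, 200.6, 176.7)
side 964 (array([552.8, 195.3]), 112.2, 70.5, 85.22) [0.152 0.154 0.157]
 plane slope [ 0.002 -0.017]
 bento (array([546.1, 211. ]), 269.0, 202.8, 176.85)
```

View pics/end.png

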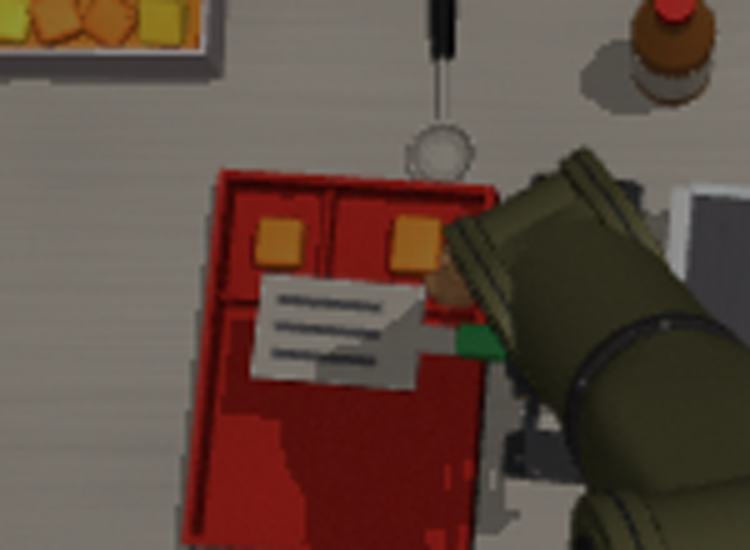

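The blade is level (slope 0.017) at z 0.154, 15 mm off the box centre. I'll make a small correction and settle.

Emit:
{"fn": "drive_tool", "kwargs": {"series": [{"hand": 1,"dx": 0,"dy": 0.5,"dz": -0.2,"yaw": 0},{"hand": 1,"dx": 0,"dy": 0.6,"dz": -0.2,"yaw": 0},{"hand": 1,"dx": 0,"dy": 0.3,"dz": -0.2,"yaw": 0},{"hand": 1,"dx": 0,"dy": 0,"dz": 0,"yaw": 0},{"hand": 1,"dx": 0,"dy": 0,"dz": 0,"yaw": 0},{"hand": 1,"dx": 0,"dy": 0,"dz": 0,"yaw": 0},{"hand": 1,"dx": 0,"dy": 0,"dz": 0,"yaw": 0},{"hand": 1,"dx": 0,"dy": 0,"dz": 0,"yaw": 0}]}}

```text
clock: 16.05
tool_pos: [0.5344, 0.05, 0.1607]
eef_rot: [0.028, 0.707, -0.028, 0.707]
contact_force: [-0.3, 0.5, -0.8]
opening: 0.24
```

Run:
```python
from h import *
from plant import workorder
s=optics.snapshot("top"); P=cloud(s); H=hsv(s); z=P[...,2]
b=(np.hypot(P[...,0]-.545,P[...,1]-.208)<.15)&(z>.12)&(z<.2)&(H[...,1]<110)&(P[...,1]>.145); q=P[b]
print(rect(q),np.percentile(q[:,2],[5,95]).round(3))
t=readout.get_state(); print(t["clock"],abs(t["qd"]).max().round(4),t["opening"]*88,t["contact_force"].round(1))
print(workorder.finish_job())
```

```text
(array([545.3, 204.5]), 118.2, 70.5, 85.4) [0.149 0.159]
16.1 0.002 21.529511555274908 [-0.2 -0.1 -0.3]
the job is handed in; nothing more can be done
None
```

The spatula is out of the pan and held level over the open red bento box, and I handed the job in at 16.1 s. The hand-in reports no verdict.

**What I did:**
- I pushed the spatula about 64 mm under the long cover.
- I tipped the handle up to 14° and drew the blade out at a slant of about 25°.
- I levelled it against the top of the long cover, then clamped it at 60 N and carried it over the box.

**Last checks:**
- **Position:** the blade centre measured (0.545, 0.205). The box centre is about (0.545, 0.208), so they are only a few millimetres apart.
- **Height and tilt:** the blade is about 0.154 m above the table. The slope was about 0.017 rad before the final 15 mm correction.
- **Grip and stillness:** the opening is 21.5 mm, matching the handle, and the arm was still.
- **Bento:** it showed no measurable shift when last measured, just before the final correction.
- **Bystanders:** I did not re-measure their positions, but the arm never came near them at their height.

**Disagreements:** the handle-tilt fits from colour scattered, giving 29° in one top view and −9.6° in the next. In both, the arm partly hid the handle, or colours from the background may have leaked in. I relied on the blade-plane fits instead, which agreed in both views. The last blade rectangle also read 118 mm long instead of 110, probably because some of the neck was included, so the true centre may be a few millimetres off.

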